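# Press-test the tins and put the sound ones away

## Robot

A 6-joint arm with a two-finger parallel gripper is mounted at the origin on a cart in front of the work surface, level with it; the furniture and walls round the work are solid. World frame = base frame: x ahead of the robot, y to its left, z up, the work surface at z = 0. Lengths are in mm, angles in degrees, forces in N, time in s.
With the tool pointing down it reaches from about 350 to 850 mm from the base axis. Payload 8.1 kg.
Tool frame: the origin (TCP) lies at the very end of the fingers, on their centre line; the grasp point (between the pads) lies 19 mm behind it; z points along the fingers, y is the line along which they close (so a half turn about z gives the same grasp; the last joint's range is limited). The gripper opens to 85 mm and grips with 20 to 120 N. Pads are 22 mm wide; open, the fingers measure 114 mm over their backs; the gripper's body (76 mm by 85 mm) begins 54 mm behind the grasp point. The pads swing forward as they close: fully open they stand 13 mm farther back than shut.
Start: joints at [68.56, 7.471, 85.268, -0, 87.261, -4.893], TCP at [170.859, 575.163, 231.292] pointing down, gripper open.
Joint ranges: [-169.43, 169.43], [-51.17, 129.36], [1.28, 143.12], [-76.62, 256.62], [0, 156.53], [-152.29, 152.29]. Speed limits (degrees/s): [136.94, 136.94, 159.86, 180, 180, 180].

## Interface

Orientations are given as [roll, pitch, yaw] about the fixed x, y, z axes, in that order (R = Rz(yaw) Ry(pitch) Rx(roll)).
In Python, from bench import r gives the robot as it stands.
- The arm moves only by the shell command python3 -m jog 'ROWS' [FORCE]. ROWS is JSON, a list of rows, each a list of 7 numbers: the turn, a rotation vector about the tool's x, y, z in degrees, then the shift along the tool's x, y, z in mm, then the closure, from -1 (fully open) to 1 (shut), so that 0 is half open. A call has 1 to 5 rows; each row shifts and turns the commanded pose from where the row before left it, along the tool's axes as they then stand; what a row does not reach is not made up. A row lasts 1/10 s, in which the tool goes at most 50 mm and 8.59 degrees, less where a joint would pass 70% of its speed; a pose out of reach is approached as far as the arm can. A call is refused whole if a number of a shift passes 50 or a number of a turn 8.59, either way. A call with a gripper value outside its range is refused whole. The fingers move at their own pace and stop on an object; FORCE is the grip in N (left out, the last holds). Time passes only in rows, so rows that do not move let the fingers close. It gives the time, the measured TCP pose, the force, the opening and the grip force at its end, in the units of the state.
- r.sense(): the state, without advancing time (a new reading comes with each control period).
- r.snapshot(name): name is "scene" or "top"; returns a dict with "pixels" (480x640x3 uint8, red, green, blue), "fx", "fy", "cx", "cy" (pixels), "k1" (the pictures are not rectified: a ray, as slopes to the right and down, at radius r is drawn at 1 + k1 r^2 times it, then the intrinsics apply), "world_to_cam" (4x4, takes a point from world to camera coordinates). Camera axes: x right, y up, looking along -z (the intrinsics and any distortion apply to the point x, -y, -z); pixel columns grow to the right and rows downward; lengths in mm; the calibration is good to about 2 mm. A picture is of the moment at which its call begins. There is no depth.
- r.hand_in(): hands the job in; it is judged then, once.
The state is a dict: "time": time; "joint_pos": joint angles; "qd": joint speeds; "joint_efforts": joint torques, N m; "tool_pos": TCP position; "tcp_rot": TCP orientation; "ft_force": force on the tool from outside, world axes, zero at the start; "wrist_torque": the same for the moment, N m; "finger_gap": finger opening in mm; "grip_force": force on a finger pad.
Only numpy, scipy, OpenCV 4.12 (cv2) and the standard library are available. Lean on these libraries where they do the work, as an engineer would, in place of code of your own. Each camera call takes 0.05 s, during which the arm holds its last target. There are 200 camera calls.

## Task

Check the three flat tins before they are put away: a blown tin, its bottom bulged, rocks when it is pressed down at the rim, while a sound one stands firm. Set every sound tin flat on the rods of the sloping rack, and any tin that rocks level in the middle of the saucer in case it leaks. Turn no tin over and leave the jars and the mill behind where they are.

Things in the scene. Friction and masses are not known exactly. Their poses are not given: they have to be found in the camera images.
- tin_1_mid (a point): First tin: closed flat round steel tin, red with a pull ring, 64 across, 20 high, about 0.1 kg; point on its axis half-way up, 10 below the rim, z up. The rim is a raised seam 3 wide round the edge; the lid lies 4 below it. All three tins look alike and stand equally high and level on the worktop.
- tin_2_mid (a point): Second tin, as the first. A sound tin, whichever it is, has a flat bottom; its rim gives less than 0.7 under 5 N, wherever pressed. A blown tin has a bottom that bulges 3 below its foot, hidden underneath: it stands level on the middle of the bulge, but under 1 to 2 N at any place on its rim it tilts about 7 degrees, the rim there sinking by about 3 until the foot meets the worktop.
- tin_3_mid (a point): Third tin, as the first. Let go, a blown tin rocks back level.
- saucer_mid (a point): White saucer, loose, 150 across, rim 18 high, shallow dish: a tin in its middle has its foot about 11 above the worktop. Point on its axis at the level of the worktop, z up.
- yellow_jar_mid (a point): Bystander: small jar with a yellow lid, 49 across, 66 high; point half-way up.
- mill_mid (a point): Bystander: dark wooden pepper mill, 58 across, 150 high; point half-way up.
- spice_jar_mid (a point): Bystander: glass jar of red spice with a black cap, 50 across, 124 high; point half-way up.
- rack_rods (a point): Wire rack, dark, fixed, 230 long, sloping 25 degrees down towards the robot. Tins lie on two rods 6 thick, 40 apart, between a front and a back rail 70 apart (9 above the rods' tops). Point: centre, at the rods' tops, 50 above the worktop; x up the slope (away from the robot), y along the rods, z square out of the slope; a tin flat on the rods has its axis along z.
- tin_1: The same tin as a whole; origin on its axis, on the worktop, z up.
- tin_2: The same tin as a whole; origin on its axis, on the worktop, z up.
- tin_3: The same tin as a whole; origin on its axis, on the worktop, z up.

How it is judged (in metres and radians):
At the end, for the whole second after the job is handed in: Each sound tin lies flat on the rack's rods between the rails, not over the rack's ends (axis within 6 degrees of square to the rods); a tin that rocks lies level (within 11 degrees) in the saucer, axis within 22 mm of its centre, the saucer level; all at rest (((x of tin_1_mid in the frame of rack_rods between -0.01 and 0.01 m and y of tin_1_mid in the frame of rack_rods between -0.085 and 0.085 m and z of tin_1_mid in the frame of rack_rods between 0.0085 and 0.012 m and angle between the z axis of tin_1_mid and the z axis of rack_rods, either way round below 0.1 rad) or (horizontal distance between tin_1_mid and saucer_mid below 0.022 m and height (world z) of tin_1_mid below 0.03 m and angle between tin_1_mid's own z axis and vertical below 0.2 rad)) and ((x of tin_2_mid in the frame of rack_rods between -0.01 and 0.01 m and y of tin_2_mid in the frame of rack_rods between -0.085 and 0.085 m and z of tin_2_mid in the frame of rack_rods between 0.0085 and 0.012 m and angle between the z axis of tin_2_mid and the z axis of rack_rods, either way round below 0.1 rad) or (horizontal distance between tin_2_mid and saucer_mid below 0.022 m and height (world z) of tin_2_mid below 0.03 m and angle between tin_2_mid's own z axis and vertical below 0.2 rad)) and ((x of tin_3_mid in the frame of rack_rods between -0.01 and 0.01 m and y of tin_3_mid in the frame of rack_rods between -0.085 and 0.085 m and z of tin_3_mid in the frame of rack_rods between 0.0085 and 0.012 m and angle between the z axis of tin_3_mid and the z axis of rack_rods, either way round below 0.1 rad) or (horizontal distance between tin_3_mid and saucer_mid below 0.022 m and height (world z) of tin_3_mid below 0.03 m and angle between tin_3_mid's own z axis and vertical below 0.2 rad)) and angle between saucer_mid's own z axis and vertical below 0.1 rad and linear speed of each of tin_1, tin_2, tin_3 below 0.02 m/s); the robot touches nothing.
It fails at once if the yellow-lidded jar is moved more than 20 mm or tipped (distance of yellow_jar_mid from where it was at the start of the episode above 0.02 m or angle between yellow_jar_mid's own z axis and vertical above 0.3 rad).
It fails at once if the pepper mill is moved more than 20 mm or tipped (distance of mill_mid from where it was at the start of the episode above 0.02 m or angle between mill_mid's own z axis and vertical above 0.3 rad).
It fails at once if the spice jar is moved more than 20 mm or tipped (distance of spice_jar_mid from where it was at the start of the episode above 0.02 m or angle between spice_jar_mid's own z axis and vertical above 0.3 rad).
It fails at once if a tin is turned on its edge or over (angle between any of tin_1_mid, tin_2_mid, tin_3_mid's own z axis and vertical above 1.1 rad).
It also fails if it takes over 69 s, if anything falls off the work surface, if the arm or the gripper's body presses on something with over 40 N, if the wrist force passes 120 N, or if a joint passes its speed limit or range.

## Working session

There is one attempt and no reset: what is moved stays moved. The work goes in short steps, Python scripts to look and compute and a shell command to move; the robot and the scene stay as the last step left them, time stands still between calls to the robot, and variables do not carry over. Pictures are saved under pics/ and viewed, at most 10 in all, crops included, and the job is handed in when it is done.

```bash
ls; mkdir -p pics
cat > h.py <<'E'
import numpy as np, cv2
from bench import r
def snap(n,save=None):
    s=r.snapshot(n)
    if save: cv2.imwrite('pics/'+save,cv2.cvtColor(np.asarray(s['pixels'],np.uint8),cv2.COLOR_RGB2BGR))
    return s
def ray(s,u,v):
    K=np.array([[s['fx'],0,s['cx']],[0,s['fy'],s['cy']],[0,0,1.]])
    x,y=cv2.undistortPoints(np.array([[[u,v]]],float),K,np.array([s['k1'],0,0,0.]))[0,0]
    W=np.array(s['world_to_cam']);R=W[:3,:3];t=W[:3,3]
    return -R.T@t, R.T@np.array([x,-y,-1])
def onz(s,u,v,z):
    c,d=ray(s,u,v);return c+d*(z-c[2])/d[2]
E
python3 - <<'E'
from h import *
for n in('top','scene'):
    s=snap(n,n+'0.png'); print(n,s['k1'],s['fx'],-np.array(s['world_to_cam'])[:3,:3].T@np.array(s['world_to_cam'])[:3,3])
    h=cv2.cvtColor(np.asarray(s['pixels'],np.uint8),cv2.COLOR_RGB2HSV)
    m=(((h[...,0]<8)|(h[...,0]>172))&(h[...,1]>120)&(h[...,2]>60)).astype(np.uint8)*255
    for c in cv2.findContours(m,0,2)[0]:
        if cv2.contourArea(c)>100:
            e=cv2.fitEllipse(cv2.convexHull(c)); print(cv2.contourArea(c),np.round(e[0],1),np.round(e[1],1),onz(s,*e[0],20).round(1))
print(r.sense())
E
```

```text
pics
top -0.20145345964425124 601.6305647725898 [ 408.64298417  -23.85644141 1155.15637326]
541.0 [360.4 300.2] [26.8 27. ] [467.2 -78.1  20. ]
527.0 [297.3 296.3] [26.5 26.7] [472.9  41.1  20. ]
521.0 [328.7 240. ] [26.2 26.6] [581.2 -16.8  20. ]
189.0 [455.7 193.7] [22.1 26.2] [ 675.5 -262.9   20. ]
scene -0.13977794423880494 512.455984233582 [ -51.73687253 -575.86684251  715.48890976]
757.5 [438.7 285.9] [25.4 46. ] [ 696.6 -254.5   20. ]
284.0 [276.4 164.5] [15.2 44.8] [843.2 356.7  20. ]
{'time': 0.1, 'joint_pos': array([ 6.85591022e+01,  7.51145629e+00,  8.53235716e+01,  6.68676020e-04,
        8.72616704e+01, -4.89337339e+00]), 'qd': array([ 0.04971152,  0.0274088 , -0.16687354,  0.00202392,  0.07226791,
       -0.0123731 ]), 'joint_efforts': array([ 1.92810294e-03, -5.70956898e+01, -5.01939261e+01,  5.49317826e-05,
        8.31321260e-03, -6.61711752e-06]), 'tool_pos': array([170.68102693, 574.69110191, 230.33719482]), 'tcp_rot': array([-1.79903711e+02, -8.91394465e-03,  1.63452436e+02]), 'ft_force': array([-0.76230114,  0.37968802, -0.12609796]), 'wrist_torque': array([ 0.01195094, -0.0224434 ,  0.04159263]), 'grip_force': 0.0, 'finger_gap': 85.23450085458434}
```

View pics/top0.png

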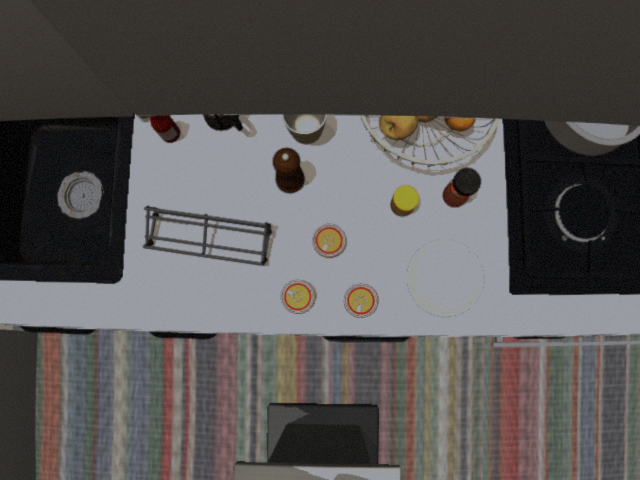

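View pics/scene0.png

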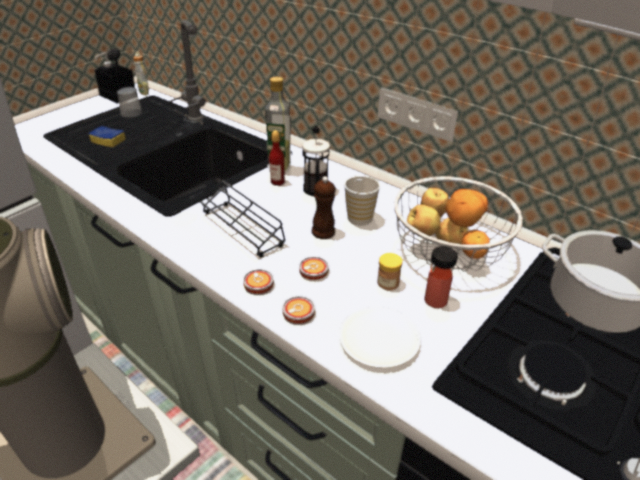

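Both views show three red tins (top view ~(298,296), (361,300), (329,240)), the saucer ~(446,278), the rack ~(208,235) at left, and the jars and mill at the back. Next I'll measure the rack, saucer and tins in closer crops.

Run:
```python
from h import *
t=cv2.imread('pics/top0.png');c=cv2.imread('pics/scene0.png')
a=cv2.resize(t[195:280,135:285],None,fx=5,fy=5,interpolation=cv2.INTER_CUBIC)
cv2.imwrite('pics/rack_top.png',a)
b=cv2.resize(c[170:262,190:300],None,fx=6,fy=6,interpolation=cv2.INTER_CUBIC)
cv2.imwrite('pics/rack_scene.png',b)
for n,im,rg in(('top',t,(395,500,230,325)),('scene',c,(325,435,295,380))):
    s=snap(n)
    x0,x1,y0,y1=rg
    g=cv2.cvtColor(im,cv2.COLOR_BGR2GRAY)[y0:y1,x0:x1]
    ed=cv2.Canny(cv2.GaussianBlur(g,(3,3),0),8,20)
    p=cv2.findNonZero(ed)
    (cx,cy),rad=cv2.minEnclosingCircle(p); e=cv2.fitEllipse(cv2.convexHull(p))
    print(n,'saucer',e[0][0]+x0,e[0][1]+y0,e[1],onz(s,e[0][0]+x0,e[0][1]+y0,18),len(p))
    h=cv2.cvtColor(im,cv2.COLOR_BGR2HSV)
    for (u,v) in ([(298,296),(361,300),(329,240)] if n=='top' else [(258,281),(298,309),(314,268)]):
        w=h[v-24:v+25,u-24:u+25]; m=((w[...,1]>70)&(w[...,2]>40)).astype(np.uint8)
        if n=='top': m=((w[...,1]>50)|(w[...,2]<130)).astype(np.uint8)
        k=max(cv2.findContours(m,0,1)[0],key=cv2.contourArea); e=cv2.fitEllipse(cv2.convexHull(k))
        print(n,e[0][0]+u-24,e[0][1]+v-24,e[1],onz(s,e[0][0]+u-24,e[0][1]+v-24,18 if n=='top' else 12).round(1))
```

```text
top saucer 444.8373336791992 277.61890029907227 (80.3171615600586, 81.6276626586914) [ 511.81339587 -239.0922078    18.        ] 426
top 298.7153091430664 296.49294662475586 (33.34861755371094, 34.56209945678711) [472.7  38.5  18. ]
top 360.81423568725586 300.8251247406006 (33.08011245727539, 35.5863151550293) [466.2 -78.9  18. ]
top 329.56200981140137 240.67472457885742 (33.47465133666992, 34.40385055541992) [580.2 -18.4  18. ]
scene saucer 384.19542694091797 343.09220123291016 (64.27217102050781, 130.91773986816406) [ 498.55661306 -258.56854583   18.        ] 319
scene 258.15208435058594 282.0809669494629 (23.788633346557617, 28.81602668762207) [467.8  37.3  12. ]
scene 298.1451778411865 307.60647201538086 (19.980140686035156, 27.57402801513672) [467.7 -75.7  12. ]
scene 313.374849319458 268.73516845703125 (22.032041549682617, 28.069042205810547) [575.8 -19.8  12. ]
```

View pics/rack_top.png

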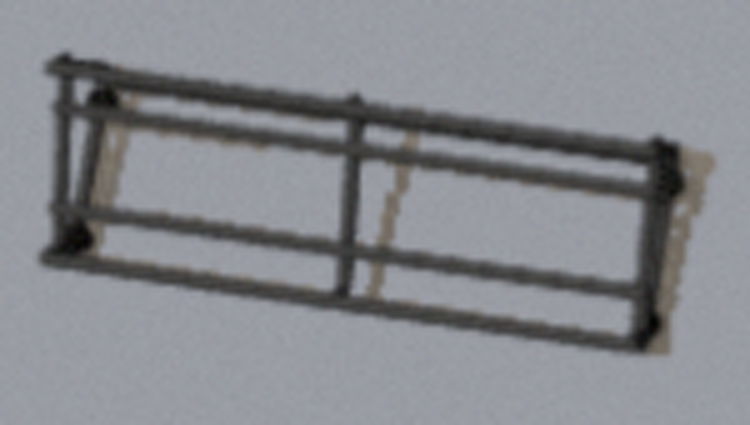

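View pics/rack_scene.png

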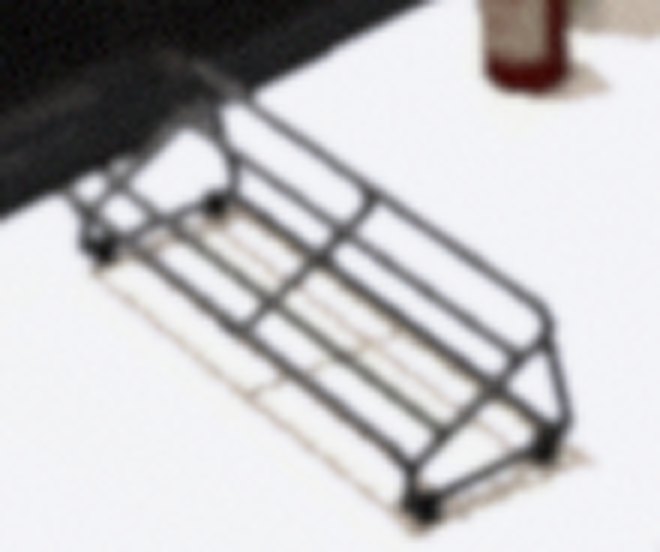

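Top crop: the rods meet the middle bar at about (357,150) and (347,252), with ends at x≈60 and 650. Scene crop: the middle bar meets the back rail at about (372,195), the front rail at (245,330), and the rods at (340,229) and (271,303).

Run:
```python
from h import *
T=snap('top');S=snap('scene')
tp=lambda p:(p[0]/5+135-.4,p[1]/5+195-.4)
sp=lambda p:(p[0]/6+190-.4,p[1]/6+170-.4)
def tri(a,b):
    c1,d1=ray(T,*tp(a));c2,d2=ray(S,*sp(b))
    k=np.linalg.lstsq(np.c_[d1,-d2],c2-c1,rcond=None)[0]
    p,q=c1+d1*k[0],c2+d2*k[1];return ((p+q)/2).round(1),round(np.linalg.norm(p-q),1)
for n,a,b in(('backrail',(355,108),(372,195)),('backrod',(356,150),(340,229)),('frontrod',(347,252),(271,303)),('frontrail',(343,300),(245,330))): print(n,tri(a,b))
P={}
for n,p,z in(('br-rod L',(60,107),55.7),('br-rod R',(650,189),55.7),('fr-rod L',(60,209),38.8),('fr-rod R',(640,292),38.8),('mid b',(356,150),55.7),('mid f',(347,252),38.8),('brail L',(60,66),71.5),('brail R',(660,152),71.5),('frail L',(45,258),39.4),('frail R',(650,346),39.4)):
    P[n]=onz(T,*tp(p),z);print(n,P[n].round(1))
for a in('br-rod','fr-rod','brail','frail'):
    d=P[a+' L']-P[a+' R'];print(a,np.degrees(np.arctan2(-d[0],d[1])))
# camera sanity: TCP
```

```text
backrail (array([617.4, 213.3,  62. ]), np.float64(1.2))
backrod (array([602.2, 214.8,  52.9]), np.float64(1.0))
frontrod (array([567. , 220.2,  33.2]), np.float64(1.0))
frontrail (array([550.7, 220.7,  28.4]), np.float64(5.0))
br-rod L [617.7 330.   55.7]
br-rod R [588.5 102.3  55.7]
fr-rod L [581.  333.   38.8]
fr-rod R [552.1 106.9  38.8]
mid b [602.1 213.9  55.7]
mid f [565.8 219.3  38.8]
brail L [630.4 326.   71.5]
brail R [599.8  97.2  71.5]
frail L [561.8 337.7  39.4]
frail R [531.7 102.5  39.4]
br-rod -7.293648538082172
fr-rod -7.291855479043181
brail -7.625054627588171
frail -7.308025958541438
```

```bash
python3 -m jog '[[0,0,-4.6,0,0,0,1],[0,0,-4.6,0,0,0,1],[0,0,0,-27,-41,0,1],[0,0,0,-27,-41,0,1],[0,0,0,-27,-41,0,1]]' 30
python3 -m jog '[[0,0,0,-27,-41,0,1],[0,0,0,-27,-41,0,1],[0,0,0,-27,-41,0,1],[0,0,0,-27,-41,0,1],[0,0,0,-27,-41,0,1]]'
python3 -m jog '[[0,0,0,-27,-41,0,1],[0,0,0,-27,-41,0,1],[0,0,0,-27,-41,10,1],[0,0,0,-27,-41,20,1],[0,0,0,0,0,40,1]]'
python3 -m jog '[[0,0,0,0,0,40,1],[0,0,0,0,0,40,1],[0,0,0,0,0,0,1]]'
```

```text
time: 0.8
tool_pos: [235.7, 441.4, 230.9]
tcp_rot: [-180.0, -0.0, 172.7]
ft_force: [0.9, -0.4, 0.6]
finger_gap: 12.4
grip_force: 0.0
time: 1.3
tool_pos: [343.6, 220.5, 231.5]
tcp_rot: [180.0, 0.1, 172.7]
ft_force: [0.8, 0.1, -0.3]
finger_gap: -0.2
grip_force: 0.0
time: 1.8
tool_pos: [432.3, 43.4, 165.2]
tcp_rot: [-180.0, 0.5, 172.3]
ft_force: [0.4, 1.1, -0.8]
finger_gap: 0.1
grip_force: 0.0
time: 2.1
tool_pos: [423.2, 48.1, 77.0]
tcp_rot: [-179.9, -0.6, 172.6]
ft_force: [-0.9, -0.1, 0.2]
finger_gap: -0.1
grip_force: 0.0
```

```bash
python3 -m jog '[[0,0,0,-8,-3,25,1],[0,0,0,-8,-3,24,1],[0,0,0,0,0,0,1],[0,0,0,0,0,0,1],[0,0,0,0,0,0,1]]'
for i in 1; do :; done
python3 - <<'E'
from h import *
snap('scene','p1.png')
im=cv2.imread('pics/p1.png');cv2.imwrite('pics/p1c.png',cv2.resize(im[210:340,210:350],None,fx=4,fy=4,interpolation=cv2.INTER_CUBIC))
E
```

```text
time: 2.6
tool_pos: [444.4, 40.6, 35.7]
tcp_rot: [180.0, 0.2, 172.7]
ft_force: [-0.6, -0.2, -0.7]
finger_gap: 0.3
grip_force: 0.0
```

View pics/p1c.png

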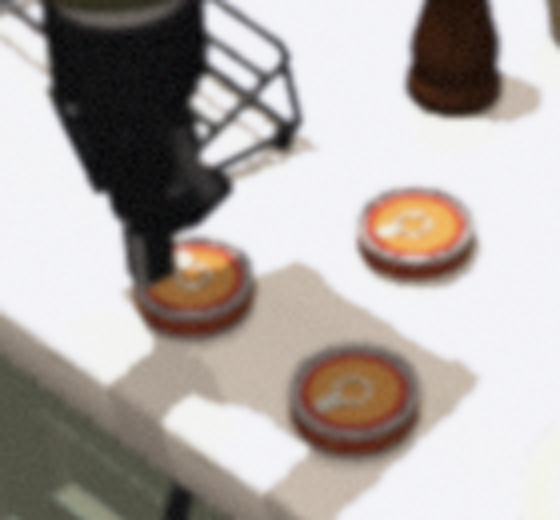

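The crop shows the closed fingers above the robot-side rim of the first tin (~(150,270)). Now I'll press it in small steps.

```bash
python3 -m jog '[[0,0,0,5,0,7,1],[0,0,0,0,0,4,1],[0,0,0,0,0,0,1],[0,0,0,0,0,0,1]]'
python3 -m jog '[[0,0,0,0,0,1,1],[0,0,0,0,0,1,1],[0,0,0,0,0,0,1],[0,0,0,0,0,0,1]]'
python3 -m jog '[[0,0,0,0,0,1,1],[0,0,0,0,0,0,1],[0,0,0,0,0,0,1]]'
python3 -m jog '[[0,0,0,0,0,1,1],[0,0,0,0,0,0,1],[0,0,0,0,0,0,1]]'
python3 -m jog '[[0,0,0,0,0,1,1],[0,0,0,0,0,0,1],[0,0,0,0,0,0,1]]'
```

```text
time: 3.05
tool_pos: [437.9, 41.1, 22.3]
tcp_rot: [-180.0, -0.0, 172.7]
ft_force: [-0.8, 0.7, 0.3]
finger_gap: 0.3
grip_force: 0.0
time: 3.45
tool_pos: [438.2, 41.0, 20.4]
tcp_rot: [-180.0, -0.0, 172.7]
ft_force: [-0.4, -0.0, -0.2]
finger_gap: 0.0
grip_force: 0.0
time: 3.75
tool_pos: [438.4, 41.0, 19.9]
tcp_rot: [180.0, 0.0, 172.7]
ft_force: [-2.1, -0.3, 5.6]
finger_gap: -0.3
grip_force: 2.9
time: 4.05
tool_pos: [438.5, 41.0, 19.7]
tcp_rot: [-180.0, 0.0, 172.7]
ft_force: [-7.0, -0.4, 17.0]
finger_gap: -0.2
grip_force: 8.0
time: 4.35
tool_pos: [438.7, 41.0, 19.5]
tcp_rot: [-180.0, 0.0, 172.7]
ft_force: [-12.4, 0.2, 25.7]
finger_gap: -0.1
grip_force: 13.0
```

The first tin is firm: 5.6 N with almost no sinking. On to the second.

```bash
python3 -m jog '[[0,0,0,0,0,-20,1],[0,0,0,-2,-30,0,1],[0,0,0,-2,-40,0,1],[0,0,0,-2,-40,0,1],[0,0,0,-2,-9,0,1]]'
python3 -m jog '[[0,0,0,0,0,8,1],[0,0,0,0,0,4,1],[0,0,0,0,0,2,1],[0,0,0,0,0,0,1],[0,0,0,0,0,0,1]]'
python3 -m jog '[[0,0,0,0,0,1,1],[0,0,0,0,0,1,1],[0,0,0,0,0,0,1],[0,0,0,0,0,0,1]]'
python3 -m jog '[[0,0,0,0,0,1,1],[0,0,0,0,0,0,1],[0,0,0,0,0,0,1]]'
python3 -m jog '[[0,0,0,0,0,1,1],[0,0,0,0,0,0,1],[0,0,0,0,0,0,1]]'
```

```text
time: 4.85
tool_pos: [430.7, -81.1, 37.8]
tcp_rot: [-179.9, 0.0, 172.5]
ft_force: [0.8, 0.7, -0.2]
finger_gap: -0.1
grip_force: 0.0
time: 5.35
tool_pos: [430.8, -77.2, 23.3]
tcp_rot: [180.0, -0.0, 172.7]
ft_force: [0.3, 0.9, -0.3]
finger_gap: 0.1
grip_force: 0.0
time: 5.75
tool_pos: [430.9, -78.1, 21.5]
tcp_rot: [-180.0, 0.0, 172.7]
ft_force: [0.2, -0.7, 0.5]
finger_gap: -0.4
grip_force: 0.0
time: 6.05
tool_pos: [430.8, -78.1, 20.4]
tcp_rot: [180.0, -0.0, 172.6]
ft_force: [0.2, 0.7, 0.8]
finger_gap: 0.1
grip_force: 0.0
time: 6.35
tool_pos: [431.1, -78.1, 19.9]
tcp_rot: [-180.0, 0.0, 172.7]
ft_force: [-3.1, 0.9, 6.0]
finger_gap: -0.0
grip_force: 3.1
```

```bash
python3 -m jog '[[0,0,0,0,0,-20,1],[0,0,0,-10,10,-10,1],[0,0,0,-32,21,0,1],[0,0,0,-32,22,0,1],[0,0,0,-32,22,0,1]]'
python3 -m jog '[[0,0,0,0,0,10,1],[0,0,0,0,0,8,1],[0,0,0,0,0,7,1],[0,0,0,0,0,0,1],[0,0,0,0,0,0,1]]'
python3 -m jog '[[0,0,0,0,0,1,1],[0,0,0,0,0,1,1],[0,0,0,0,0,0,1],[0,0,0,0,0,0,1]]'
for i in 1; do python3 -m jog '[[0,0,0,0,0,1,1],[0,0,0,0,0,0,1],[0,0,0,0,0,0,1]]'; done
python3 -m jog '[[0,0,0,0,0,1,1],[0,0,0,0,0,0,1],[0,0,0,0,0,0,1]]'
python3 -m jog '[[0,0,0,0,0,1,1],[0,0,0,0,0,0,1],[0,0,0,0,0,0,1]]'
```

```text
time: 6.85
tool_pos: [547.0, -16.6, 49.6]
tcp_rot: [-180.0, 0.0, 172.6]
ft_force: [0.5, 0.4, 0.8]
finger_gap: 0.2
grip_force: 0.0
time: 7.35
tool_pos: [544.7, -17.7, 24.2]
tcp_rot: [-180.0, -0.1, 172.6]
ft_force: [-0.6, 0.3, 0.1]
finger_gap: -0.2
grip_force: 0.0
time: 7.75
tool_pos: [545.7, -17.3, 22.7]
tcp_rot: [-180.0, 0.0, 172.6]
ft_force: [-0.1, -0.0, 0.2]
finger_gap: 0.3
grip_force: 0.0
time: 8.05
tool_pos: [545.6, -17.2, 21.4]
tcp_rot: [-180.0, -0.0, 172.7]
ft_force: [0.2, 0.2, 0.2]
finger_gap: -0.1
grip_force: 0.0
time: 8.35
tool_pos: [545.5, -17.2, 20.4]
tcp_rot: [-180.0, -0.0, 172.7]
ft_force: [0.1, -0.3, -0.0]
finger_gap: -0.1
grip_force: 0.0
time: 8.65
tool_pos: [545.6, -17.2, 19.4]
tcp_rot: [180.0, -0.0, 172.7]
ft_force: [-0.4, -1.6, 0.1]
finger_gap: 0.4
grip_force: 0.0
```

```bash
python3 -m jog '[[0,0,0,0,0,1,1],[0,0,0,0,0,0,1],[0,0,0,0,0,0,1]]'
python3 -m jog '[[0,0,0,0,0,1,1],[0,0,0,0,0,0,1],[0,0,0,0,0,0,1]]'
python3 -m jog '[[0,0,0,0,0,1,1],[0,0,0,0,0,0,1],[0,0,0,0,0,0,1]]'
```

```text
time: 8.95
tool_pos: [545.6, -17.2, 18.4]
tcp_rot: [180.0, -0.0, 172.7]
ft_force: [0.1, -0.2, 0.2]
finger_gap: 0.0
grip_force: 0.0
time: 9.25
tool_pos: [545.6, -17.2, 17.4]
tcp_rot: [-180.0, -0.0, 172.7]
ft_force: [0.6, 0.4, 0.6]
finger_gap: 0.2
grip_force: 0.0
time: 9.55
tool_pos: [545.7, -17.2, 16.7]
tcp_rot: [-180.0, 0.0, 172.7]
ft_force: [-0.9, 0.1, 3.1]
finger_gap: 0.2
grip_force: 1.5
```

The third tin sinks about 3 mm under almost no force, so it is the blown one. I'll take it to the saucer.

```bash
python3 -m jog '[[0,0,0,0,0,-30,1],[0,0,0,0,0,-35,0],[0,0,0,-18,2,0,-1],[0,0,0,-17,2,0,-1],[0,0,0,0,0,0,-1]]' 40
python3 -m jog '[[0,0,0,0,0,30,-1],[0,0,0,0,0,25,-1],[0,0,0,0,0,20,-1],[0,0,0,0,0,0,-1],[0,0,0,0,0,0,-1]]'
```

```text
time: 10.05
tool_pos: [582.5, -17.8, 82.1]
tcp_rot: [180.0, 0.1, 172.7]
ft_force: [-1.0, -0.1, 0.4]
finger_gap: 57.9
grip_force: 0.0
time: 10.55
tool_pos: [579.8, -17.6, 6.1]
tcp_rot: [-180.0, -0.1, 172.7]
ft_force: [0.8, 0.3, 0.1]
finger_gap: 85.3
grip_force: 0.0
```

```bash
python3 -m jog '[[0,0,0,0,0,5,-1],[0,0,0,0,0,0,0.3],[0,0,0,0,0,0,1],[0,0,0,0,0,0,1],[0,0,0,0,0,0,1]]'
python3 -m jog '[[0,0,0,0,0,-20,1],[0,0,0,0,0,-30,1],[0,0,0,0,0,-30,1],[0,0,0,0,0,0,1]]'
```

```text
time: 11.05
tool_pos: [581.7, -17.9, 2.8]
tcp_rot: [-180.0, 0.1, 172.7]
ft_force: [-1.1, 0.7, 6.2]
finger_gap: 62.5
grip_force: 43.1
time: 11.45
tool_pos: [584.5, -18.1, 87.1]
tcp_rot: [180.0, 0.5, 172.7]
ft_force: [1.7, -0.3, -0.4]
finger_gap: 62.5
grip_force: 44.5
```

```bash
python3 -m jog '[[0,0,0,8,-45,0,1],[0,0,0,8,-46,0,1],[0,0,0,8,-46,0,1],[0,0,0,8,-46,0,1],[0,0,0,8,-45,0,1]]'
python3 -m jog '[[0,0,0,0,0,20,1],[0,0,0,0,0,20,1],[0,0,0,0,0,10,1],[0,0,0,0,0,0,1],[0,0,0,0,0,0,1]]'
python3 - <<'E'
from h import *
print(r.sense()['tool_pos'])
S=snap('scene','p2.png')
im=cv2.imread('pics/p2.png');cv2.imwrite('pics/p2c.png',cv2.resize(im[240:400,300:460],None,fx=3.7,fy=3.7,interpolation=cv2.INTER_CUBIC))
E
```

```text
time: 11.95
tool_pos: [510.9, -240.2, 80.8]
tcp_rot: [180.0, -0.0, 172.7]
ft_force: [0.8, -0.0, -1.6]
finger_gap: 62.2
grip_force: 44.5
time: 12.45
tool_pos: [512.1, -238.4, 31.5]
tcp_rot: [180.0, -0.0, 172.7]
ft_force: [0.6, -0.4, -0.7]
finger_gap: 62.4
grip_force: 44.5
[ 512.11376583 -238.38508732   31.5407325 ]
```

View pics/p2c.png

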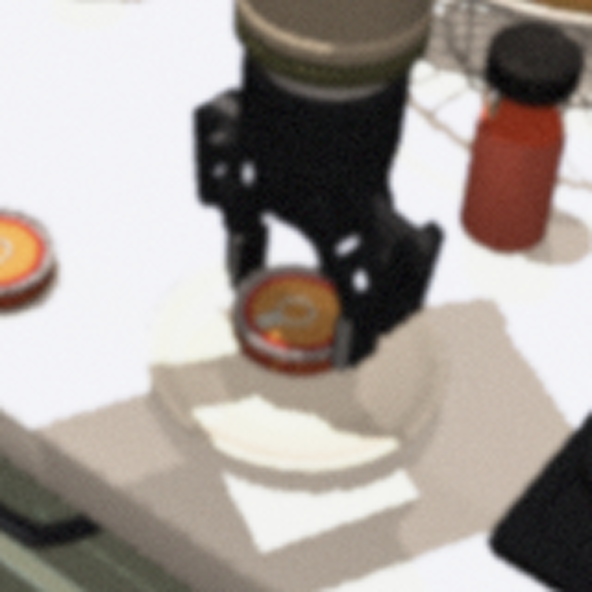

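The crop shows the tin level in the fingers above the middle of the saucer (~(292,318), saucer centre ~(298,365)). Lowering.

```bash
python3 -m jog '[[0,0,0,0,0,8,1],[0,0,0,0,0,4,1],[0,0,0,0,0,0,1],[0,0,0,0,0,0,1]]'
python3 -m jog '[[0,0,0,0,0,2,1],[0,0,0,0,0,0,1],[0,0,0,0,0,0,1]]'
```

```text
time: 12.9
tool_pos: [511.9, -238.6, 19.3]
tcp_rot: [180.0, -0.0, 172.7]
ft_force: [-0.6, -0.7, -0.9]
finger_gap: 62.6
grip_force: 44.5
time: 13.2
tool_pos: [512.0, -238.8, 17.5]
tcp_rot: [-180.0, 0.0, 172.7]
ft_force: [-0.2, -0.1, -0.7]
finger_gap: 62.8
grip_force: 44.5
```

```bash
python3 -m jog '[[0,0,0,0,0,1.5,1],[0,0,0,0,0,0,1],[0,0,0,0,0,0,1]]'
python3 -m jog '[[0,0,0,0,0,0,-0.6],[0,0,0,0,0,0,-0.8],[0,0,0,0,0,0,-0.8]]'
python3 -m jog '[[0,0,0,0,0,-20,-0.8],[0,0,0,0,0,-30,-0.8],[0,0,0,0,0,-40,-0.8]]'
```

```text
time: 13.5
tool_pos: [511.9, -238.7, 15.9]
tcp_rot: [180.0, -0.0, 172.7]
ft_force: [0.0, -0.3, -0.7]
finger_gap: 62.2
grip_force: 44.5
time: 13.8
tool_pos: [512.2, -238.8, 16.1]
tcp_rot: [-180.0, 0.0, 172.7]
ft_force: [-0.8, -0.6, -0.8]
finger_gap: 76.9
grip_force: 0.0
time: 14.1
tool_pos: [510.5, -237.9, 104.9]
tcp_rot: [179.9, -0.2, 172.7]
ft_force: [0.7, -0.5, -0.0]
finger_gap: 76.9
grip_force: 0.0
```

```bash
python3 -m jog '[[0,0,0,16,38,0,-1],[0,0,0,16,38,0,-1],[0,0,0,16,38,0,-1],[0,0,0,16,39,0,-1],[0,0,0,0,0,20,-1]]'
python3 -m jog '[[0,0,0,0,0,30,-1],[0,0,0,0,0,30,-1],[0,0,0,0,0,19,-1],[0,0,0,0,0,0,-1],[0,0,0,0,0,0,-1]]'
python3 - <<'E'
from h import *
for n in('top','scene'):
    s=snap(n,n+'2.png')
    h=cv2.cvtColor(np.asarray(s['pixels'],np.uint8),cv2.COLOR_RGB2HSV)
    m=(((h[...,0]<12)|(h[...,0]>172))&(h[...,1]>120)&(h[...,2]>50)).astype(np.uint8)*255
    for c in cv2.findContours(m,0,2)[0]:
        if cv2.contourArea(c)>60:
            e=cv2.fitEllipse(cv2.convexHull(c)); p=onz(s,*e[0],20).round(1); q=onz(s,*e[0],30).round(1)
            if p[0]<620: print(n,cv2.contourArea(c),np.round(e[0],1),np.round(e[1],1),p,q)
E
```

```text
time: 14.6
tool_pos: [469.1, -75.4, 88.3]
tcp_rot: [180.0, 0.3, 172.8]
ft_force: [0.3, -0.5, -0.5]
finger_gap: 85.5
grip_force: 0.0
time: 15.1
tool_pos: [468.1, -78.8, 7.3]
tcp_rot: [180.0, -0.0, 172.6]
ft_force: [0.4, 0.1, 1.8]
finger_gap: 85.3
grip_force: 0.0
top 529.0 [297.2 296.3] [26.6 26.7] [473.   41.2  20. ] [472.4  40.6  30. ]
top 530.0 [445.5 277. ] [26.2 27.1] [ 512.7 -240.    20. ] [ 511.8 -238.1   30. ]
scene 408.5 [379.4 331.9] [20.2 27.4] [ 513.5 -237.    20. ] [ 505.4 -241.9   30. ]
```

Tin in the saucer is at about (512,-238), 1–2 mm from the centre and level. Grasping the second tin.

```bash
python3 -m jog '[[0,0,0,0,0,0,0.3],[0,0,0,0,0,0,1],[0,0,0,0,0,0,1],[0,0,0,0,0,0,1]]'
python3 -m jog '[[0,0,0,0,0,-20,1],[0,0,0,0,0,-35,1],[0,0,0,0,0,-35,1],[0,0,0,0,0,-35,1],[0,0,0,0,0,0,1]]'
python3 -m jog '[[0,0,0,-10,42,0,1],[0,0,0,-10,42,0,1],[0,0,0,-10,42,0,1],[0,0,0,-10,42,0,1],[0,0,0,-10,42,0,1]]'
python3 -m jog '[[0,0,0,-11,43,0,1],[0,-8.3,0,0,0,0,1],[0,-8.3,0,0,0,0,1],[0,-8.4,0,0,0,0,1],[0,0,0,0,0,0,1]]'
```

```text
time: 15.6
tool_pos: [469.3, -79.2, 8.7]
tcp_rot: [-180.0, 0.1, 172.7]
ft_force: [-2.8, 0.9, 9.0]
finger_gap: 62.0
grip_force: 41.7
time: 16.1
tool_pos: [471.9, -79.9, 138.4]
tcp_rot: [-179.9, 0.6, 172.7]
ft_force: [1.2, -0.9, 0.3]
finger_gap: 62.0
grip_force: 45.0
time: 16.6
tool_pos: [544.6, 124.7, 131.5]
tcp_rot: [-180.0, -0.0, 172.6]
ft_force: [0.6, -0.5, -1.0]
finger_gap: 62.1
grip_force: 45.0
time: 17.1
tool_pos: [553.2, 163.5, 123.8]
tcp_rot: [-179.7, 24.5, 172.9]
ft_force: [-2.3, 0.0, -2.9]
finger_gap: 62.4
grip_force: 45.0
```

```bash
python3 -m jog '[[0,0,0,0,0,0,1],[0,0,0,0,0,0,1]]'
python3 - <<'E'
from h import *
from scipy.spatial.transform import Rotation as Ro
st=r.sense();R=Ro.from_euler('xyz',st['tcp_rot'],degrees=True).as_matrix();p=st['tool_pos'];print(p,st['tcp_rot'])
P=np.array([583.5,217.7,50]);a=np.radians(25);yw=np.radians(-7.3)
RR=Ro.from_euler('xyz',[0,-25,-7.3],degrees=True).as_matrix()
foot=p+R[:,2]*8.7
print('foot in rack',RR.T@(foot-P),'normal vs z',RR.T@R[:,2], 'tool axes in rack\n',(RR.T@R).round(3))
S=snap('scene','p3.png')
im=cv2.imread('pics/p3.png');cv2.imwrite('pics/p3c.png',cv2.resize(im[150:290,180:320],None,fx=4,fy=4,interpolation=cv2.INTER_CUBIC))
h=cv2.cvtColor(np.asarray(S['pixels'],np.uint8),cv2.COLOR_RGB2HSV)
m=(((h[...,0]<12)|(h[...,0]>172))&(h[...,1]>120)&(h[...,2]>50)).astype(np.uint8)*255
W=np.array(S['world_to_cam'])
for c in cv2.findContours(m,0,2)[0]:
    e=cv2.boundingRect(c)
    if cv2.contourArea(c)>60: 
        e=cv2.fitEllipse(cv2.convexHull(c));cc,d=ray(S,*e[0]);o=p-R[:,2]*8
        q=cc+d*((o-cc)@R[:,2])/(d@R[:,2]);print(np.round(e[0],1),np.round(e[1],1),'in tool',(R.T@(q-p)).round(1))
E
```

```text
time: 17.3
tool_pos: [563.2, 164.7, 134.7]
tcp_rot: [179.9, 25.1, 172.6]
ft_force: [0.6, -1.3, -1.3]
finger_gap: 61.9
grip_force: 45.0
[563.22916083 164.65290087 134.73254087] [179.8954074   25.09398256 172.57585618]
foot in rack [ 23.70999098 -55.18494193  73.74254495] normal vs z [ 1.64298420e-03  9.06567571e-04 -9.99998239e-01] tool axes in rack
 [[-1.     0.002  0.002]
 [ 0.002  1.     0.001]
 [-0.002  0.001 -1.   ]]
[379.4 332. ] [20.2 27.5] in tool [  69.3 -458.8   -8. ]
[438.7 285.9] [25.2 46. ] in tool [ -50.4 -483.5   -8. ]
[323.2 186.6] [12.7 19.9] in tool [ -98.6 -154.6   -8. ]
[276.4 163.8] [16.7 44.9] in tool [-90.  -10.4  -8. ]
```

View pics/p3c.png

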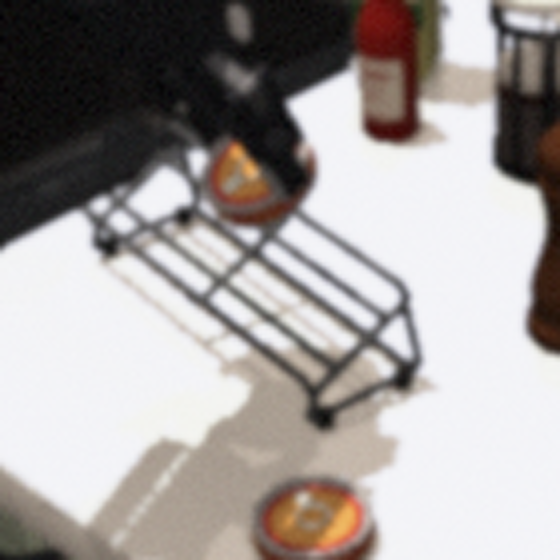

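The tin is held flat to the slope above the rack, around (255,180) in the crop. I'll move it over the rods and descend square to the slope.

```bash
python3 -m jog '[[0,0,0,11,0,0,1],[0,0,0,11,0,10,1],[0,0,0,0,0,20,1],[0,0,0,0,0,20,1],[0,0,0,0,0,0,1]]'
python3 -m jog '[[0,0,0,0,0,4,1],[0,0,0,0,0,4,1],[0,0,0,0,0,2,1],[0,0,0,0,0,0,1],[0,0,0,0,0,0,1]]'
cat > k.py <<'E'
from h import *
from scipy.spatial.transform import Rotation as Ro
def show(g=8.7):
    st=r.sense();R=Ro.from_euler('xyz',st['tcp_rot'],degrees=True).as_matrix();p=st['tool_pos']
    RR=Ro.from_euler('xyz',[0,-25,-7.3],degrees=True).as_matrix()
    print('foot in rack',(RR.T@(p+R[:,2]*g-[583.5,217.7,50])).round(1),'force rack',(RR.T@st['ft_force']).round(1))
E
python3 -c 'import k;k.show()'
```

```text
time: 17.85
tool_pos: [559.9, 163.2, 73.1]
tcp_rot: [-179.8, 24.7, 172.7]
ft_force: [-0.6, -0.8, -1.1]
finger_gap: 62.0
grip_force: 45.0
time: 18.35
tool_pos: [566.5, 163.8, 68.8]
tcp_rot: [180.0, 25.0, 172.7]
ft_force: [-0.0, 0.3, -1.7]
finger_gap: 62.0
grip_force: 45.0
foot in rack [ -1.1 -55.7  12.5] force rack [-0.8  0.3 -1.5]
```

```bash
python3 -m jog '[[0,0,0,-2.5,0,0,1],[0,0,0,0,0,2,1],[0,0,0,0,0,2,1],[0,0,0,0,0,0,1],[0,0,0,0,0,0,1]]'; python3 -c 'import k;k.show()'
python3 -m jog '[[0,0,0,0,0,2,1],[0,0,0,0,0,0,1],[0,0,0,0,0,0,1]]'; python3 -c 'import k;k.show()'
python3 -m jog '[[0,0,0,0,0,2,1],[0,0,0,0,0,0,1],[0,0,0,0,0,0,1]]'; python3 -c 'import k;k.show()'
```

```text
time: 18.85
tool_pos: [570.1, 163.0, 65.4]
tcp_rot: [-180.0, 25.0, 172.7]
ft_force: [-0.4, 0.0, -1.3]
finger_gap: 62.0
grip_force: 45.0
foot in rack [  0.7 -55.9   8. ] force rack [-0.9 -0.  -1. ]
time: 19.15
tool_pos: [571.0, 163.0, 63.8]
tcp_rot: [-180.0, 25.0, 172.7]
ft_force: [-0.4, 0.5, -1.8]
finger_gap: 61.8
grip_force: 45.0
foot in rack [  0.9 -55.9   6.1] force rack [-1.2  0.5 -1.4]
time: 19.45
tool_pos: [571.9, 162.9, 62.0]
tcp_rot: [-180.0, 25.0, 172.7]
ft_force: [-0.3, 0.4, -2.1]
finger_gap: 61.6
grip_force: 45.0
foot in rack [  0.9 -55.9   4.1] force rack [-1.2  0.3 -1.8]
```

No contact, and the foot is below the rail tops. Continuing down.

```bash
python3 -m jog '[[0,0,0,0,0,2,1],[0,0,0,0,0,0,1],[0,0,0,0,0,0,1]]'; python3 -c 'import k;k.show()'
python3 -m jog '[[0,0,0,0,0,1,1],[0,0,0,0,0,0,1],[0,0,0,0,0,0,1]]'; python3 -c 'import k;k.show()'
python3 -m jog '[[0,0,0,0,0,1,1],[0,0,0,0,0,0,1],[0,0,0,0,0,0,1]]'; python3 -c 'import k;k.show()'
```

```text
time: 19.75
tool_pos: [572.7, 162.8, 60.1]
tcp_rot: [-180.0, 25.0, 172.7]
ft_force: [0.1, -0.5, -1.2]
finger_gap: 62.2
grip_force: 45.0
foot in rack [  0.9 -55.9   2.1] force rack [-0.4 -0.5 -1.2]
time: 20.05
tool_pos: [573.1, 162.8, 59.3]
tcp_rot: [-180.0, 25.0, 172.7]
ft_force: [0.3, -0.4, -1.3]
finger_gap: 61.9
grip_force: 45.0
foot in rack [  1.  -55.8   1.1] force rack [-0.2 -0.4 -1.4]
time: 20.35
tool_pos: [573.6, 162.8, 58.9]
tcp_rot: [-180.0, 25.0, 172.6]
ft_force: [-6.4, -0.9, 3.8]
finger_gap: 61.6
grip_force: 45.9
foot in rack [  1.2 -55.7   0.6] force rack [-4.  -1.7  6.1]
```

Contact at rod level, so it is seated. Releasing and backing off.

```bash
python3 -m jog '[[0,0,0,0,0,0,0.2],[0,0,0,0,0,0,-0.6],[0,0,0,0,0,0,-0.8],[0,0,0,0,0,-8,-0.8],[0,0,0,0,0,-20,-0.8]]'
python3 -m jog '[[0,0,0,0,0,-40,-0.8],[0,0,0,10,0,-40,-0.8],[0,8.3,0,0,-10,0,-1],[0,8.3,0,0,-10,0,-1],[0,8.4,0,0,-10,0,-1]]'
python3 - <<'E'
from h import *
S=snap('scene','p4.png');snap('top','p4t.png')
im=cv2.imread('pics/p4.png');cv2.imwrite('pics/p4c.png',cv2.resize(im[150:290,180:320],None,fx=4,fy=4,interpolation=cv2.INTER_CUBIC))
print(r.sense()['tool_pos'],r.sense()['tcp_rot'])
E
```

```text
time: 20.85
tool_pos: [560.6, 163.7, 82.5]
tcp_rot: [-179.9, 24.8, 172.7]
ft_force: [-0.6, 0.4, -0.0]
finger_gap: 76.7
grip_force: 0.0
time: 21.35
tool_pos: [516.1, 140.7, 156.0]
tcp_rot: [179.8, 0.0, 172.8]
ft_force: [0.5, 0.2, -0.3]
finger_gap: 85.6
grip_force: 0.0
[516.88694247 138.20575913 151.18808606] [-179.95460846   -0.33967729  172.50656061]
```

View pics/p4c.png

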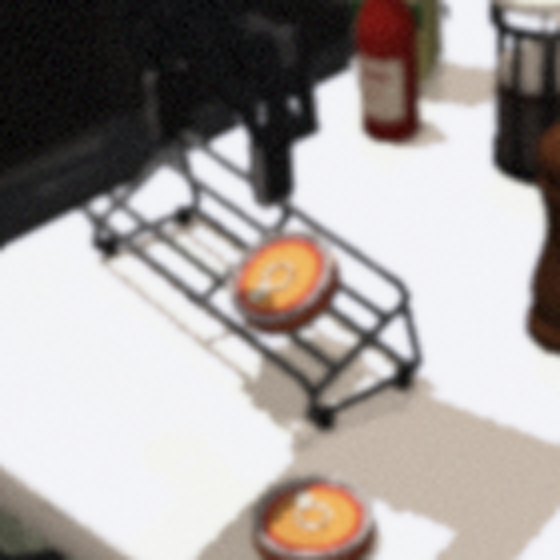

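The tin lies flat between the rails (crop ~(285,283)). Now the first tin.

```bash
python3 -m jog '[[0,0,0,10,-34,0,-1],[0,0,0,10,-34,0,-1],[0,0,0,11,-34,10,-1],[0,0,0,0,0,20,-1],[0,0,0,0,0,30,-1]]'
python3 -m jog '[[0,0,0,0,0,30,-1],[0,0,0,0,0,30,-1],[0,0,0,0,0,15,-1],[0,0,0,0,0,0,-1],[0,0,0,0,0,0,-1]]'
```

```text
time: 21.95
tool_pos: [473.1, 42.1, 93.8]
tcp_rot: [180.0, 0.4, 172.6]
ft_force: [0.5, -0.0, 0.0]
finger_gap: 84.8
grip_force: 0.0
time: 22.45
tool_pos: [471.7, 43.0, 17.8]
tcp_rot: [-180.0, 0.1, 172.7]
ft_force: [0.3, -0.3, 0.3]
finger_gap: 85.7
grip_force: 0.0
```

```bash
python3 -m jog '[[0,0,0,-1.5,-2,5,-1],[0,0,0,0,0,4.5,-1],[0,0,0,0,0,0,-1],[0,0,0,0,0,0,-1]]'
python3 -m jog '[[0,0,0,0,0,0,0.3],[0,0,0,0,0,0,1],[0,0,0,0,0,0,1],[0,0,0,0,0,0,1]]'
python3 -m jog '[[0,0,0,0,0,-20,1],[0,0,0,0,0,-35,1],[0,0,0,0,0,-35,1],[0,0,0,0,0,-45,1],[0,0,0,0,0,0,1]]'
```

```text
time: 22.85
tool_pos: [473.1, 40.5, 7.8]
tcp_rot: [-180.0, 0.0, 172.6]
ft_force: [-0.1, -1.0, 0.2]
finger_gap: 85.3
grip_force: 0.0
time: 23.25
tool_pos: [473.3, 40.5, 8.2]
tcp_rot: [-180.0, 0.0, 172.7]
ft_force: [-1.3, -0.3, 4.3]
finger_gap: 62.1
grip_force: 43.1
time: 23.75
tool_pos: [477.2, 40.5, 149.7]
tcp_rot: [179.9, 0.6, 172.7]
ft_force: [0.7, 0.5, -0.9]
finger_gap: 62.6
grip_force: 44.9
```

```bash
python3 -m jog '[[0,0,0,-7,41,0,1],[0,0,0,-7,41,0,1],[0,0,0,-8,41,0,1],[0,0,0,-7,41,0,1],[0,0,0,-8,41,0,1]]'
python3 -m jog '[[0,0,0,-7,40,0,1],[0,-8.3,0,0,0,0,1],[0,-8.3,0,0,0,0,1],[0,-8.4,0,0,0,0,1],[0,0,0,0,0,0,1]]'
python3 -m jog '[[0,0,0,0,0,20,1],[0,0,0,0,0,30,1],[0,0,0,0,0,10,1],[0,0,0,0,0,0,1],[0,0,0,0,0,0,1]]'; python3 -c 'import k;k.show(8)'
```

```text
time: 24.25
tool_pos: [535.7, 240.7, 141.6]
tcp_rot: [-180.0, -0.0, 172.7]
ft_force: [0.6, -0.3, 0.0]
finger_gap: 62.3
grip_force: 44.8
time: 24.75
tool_pos: [541.4, 276.5, 135.3]
tcp_rot: [-179.6, 24.6, 173.0]
ft_force: [-1.3, -0.8, -2.9]
finger_gap: 62.0
grip_force: 44.8
time: 25.25
tool_pos: [573.7, 274.6, 89.0]
tcp_rot: [180.0, 25.0, 172.6]
ft_force: [0.1, 0.4, -0.5]
finger_gap: 61.8
grip_force: 44.8
foot in rack [ 1.1 55.2 34.5] force rack [-0.2  0.4 -0.5]
```

```bash
python3 -m jog '[[0,0,0,0.8,0,10,1],[0,0,0,0,0,10,1],[0,0,0,0,0,3,1],[0,0,0,0,0,0,1],[0,0,0,0,0,0,1]]'; python3 -c 'import k;k.show(8)'
python3 -m jog '[[0,0,0,0,0,2,1],[0,0,0,0,0,2,1],[0,0,0,0,0,0,1],[0,0,0,0,0,0,1]]'; python3 -c 'import k;k.show(8)'
python3 -m jog '[[0,0,0,0,0,2,1],[0,0,0,0,0,0,1],[0,0,0,0,0,0,1]]'; python3 -c 'import k;k.show(8)'
```

```text
time: 25.75
tool_pos: [581.9, 273.5, 66.9]
tcp_rot: [-180.0, 25.0, 172.7]
ft_force: [0.0, -0.3, -1.2]
finger_gap: 62.0
grip_force: 44.9
foot in rack [-0.7 55.2 11. ] force rack [-0.4 -0.3 -1.1]
time: 26.15
tool_pos: [583.6, 273.3, 63.4]
tcp_rot: [-180.0, 25.0, 172.7]
ft_force: [0.0, -0.5, -1.0]
finger_gap: 61.7
grip_force: 44.9
foot in rack [-0.6 55.2  7.1] force rack [-0.3 -0.5 -0.9]
time: 26.45
tool_pos: [584.5, 273.1, 61.5]
tcp_rot: [-180.0, 25.0, 172.7]
ft_force: [0.0, 0.4, -1.1]
finger_gap: 62.3
grip_force: 44.9
foot in rack [-0.7 55.1  5. ] force rack [-0.5  0.4 -1. ]
```

```bash
python3 -m jog '[[0,0,0,-0.7,0,2,1],[0,0,0,0,0,1,1],[0,0,0,0,0,0,1],[0,0,0,0,0,0,1]]'; python3 -c 'import k;k.show(8)'
python3 -m jog '[[0,0,0,0,0,1,1],[0,0,0,0,0,0,1],[0,0,0,0,0,0,1]]'; python3 -c 'import k;k.show(8)'
python3 -m jog '[[0,0,0,0,0,1,1],[0,0,0,0,0,0,1],[0,0,0,0,0,0,1]]'; python3 -c 'import k;k.show(8)'
```

```text
time: 26.85
tool_pos: [586.4, 272.9, 59.1]
tcp_rot: [-180.0, 25.0, 172.7]
ft_force: [-0.1, -0.5, -1.4]
finger_gap: 62.1
grip_force: 44.9
foot in rack [ 0.1 55.1  2. ] force rack [-0.6 -0.5 -1.3]
time: 27.15
tool_pos: [586.8, 272.9, 58.2]
tcp_rot: [-180.0, 25.0, 172.7]
ft_force: [-0.1, 0.1, -1.2]
finger_gap: 62.4
grip_force: 44.9
foot in rack [ 0.1 55.2  1.1] force rack [-0.6  0.1 -1.1]
time: 27.45
tool_pos: [587.1, 273.0, 57.9]
tcp_rot: [-180.0, 25.0, 172.7]
ft_force: [-6.4, -1.6, 5.6]
finger_gap: 62.4
grip_force: 45.7
foot in rack [ 0.2 55.3  0.6] force rack [-3.2 -2.4  7.7]
```

Contact at the same level as before. Release, retreat and check.

```bash
python3 -m jog '[[0,0,0,0,0,0,0.2],[0,0,0,0,0,0,-0.6],[0,0,0,0,0,0,-0.8],[0,0,0,0,0,-8,-0.8],[0,0,0,0,0,-20,-0.8]]'
python3 -m jog '[[0,0,0,0,0,-40,-0.8],[0,0,0,10,0,-40,-0.8],[0,0,0,40,20,-20,-0.8],[0,0,0,30,40,0,-0.8],[0,0,0,20,45,0,-0.8]]'
python3 -m jog '[[0,0,0,0,48,0,-0.8],[0,0,0,0,48,0,-0.8],[0,0,0,0,48,0,-0.8],[0,0,0,0,0,0,-0.8],[0,0,0,0,0,0,-0.8]]'
python3 - <<'E'
from h import *
snap('scene','p5.png');snap('top','p5t.png')
a=cv2.imread('pics/p5.png')[170:360,190:440];b=cv2.imread('pics/p5t.png')[190:330,135:500]
f=lambda i:cv2.resize(i,(780,int(i.shape[0]*780/i.shape[1])),interpolation=cv2.INTER_CUBIC)
cv2.imwrite('pics/p5c.png',f(a));cv2.imwrite('pics/p5tc.png',f(b))
E
```

```text
time: 27.95
tool_pos: [574.3, 273.5, 81.3]
tcp_rot: [-179.9, 24.8, 172.7]
ft_force: [-0.4, -1.0, -0.7]
finger_gap: 77.0
grip_force: 0.0
time: 28.45
tool_pos: [455.8, 396.6, 132.6]
tcp_rot: [179.9, 25.1, 172.5]
ft_force: [0.8, 0.1, -0.2]
finger_gap: 76.5
grip_force: 0.0
time: 28.95
tool_pos: [474.9, 539.0, 130.0]
tcp_rot: [-179.9, 25.0, 172.8]
ft_force: [1.0, -1.2, 0.3]
finger_gap: 76.4
grip_force: 0.0
```

View pics/p5c.png

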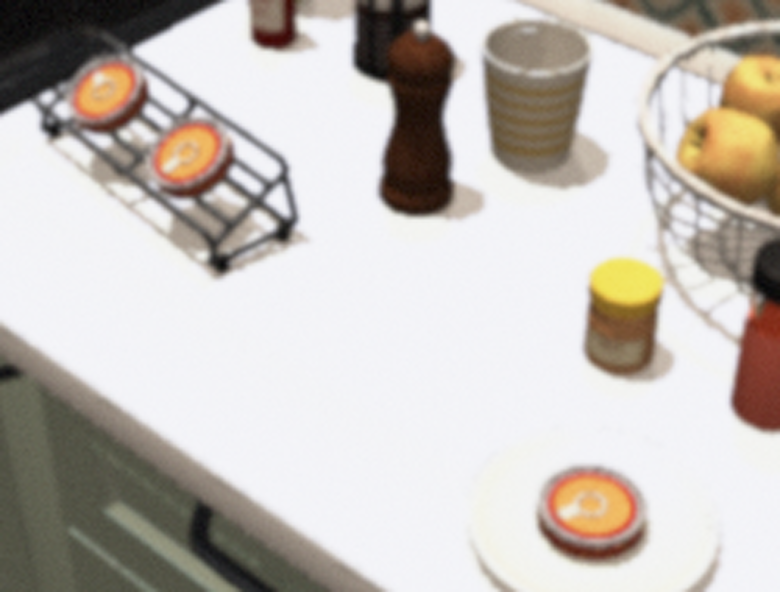

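View pics/p5tc.png

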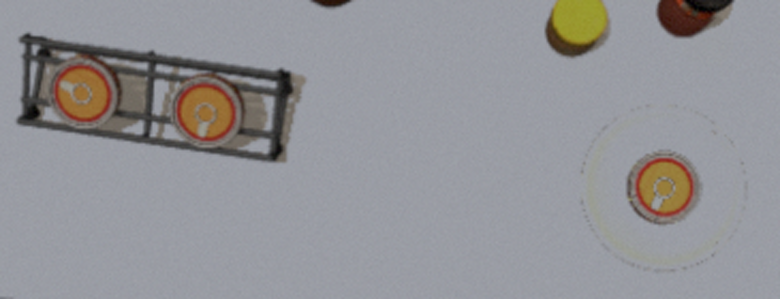

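Two tins lie flat between the rails, top-crop (84,92) and (206,110). The blown tin is centred in the saucer at (663,188), and the jars and mill have not moved. Handing in.

```bash
python3 -c "
from bench import r
print(r.hand_in())"
```

```text
the job is handed in; nothing more can be done
None
```

I handed the job in at about 29 s: the two sound tins lie flat on the rack and the blown one sits level in the middle of the saucer; hand-in returned no verdict.

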